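# Clamp the bar mould: touch plus a quarter turn

## Task

Push the white chocolate mould along the channel of its clamping jig until it is fully home against the end stop. Then screw the clamp down by its black knob (clockwise seen from above) until the foot just touches the mould, add one quarter turn more and let go; much more than that would crack the mould, so feel for the touch. Leave the other things on the table where they are.

Things in the scene. Friction and masses are not known exactly. Their poses are not given: they have to be found in the camera images.
- jig: Fixed aluminium plate 150 x 200 x 12 mm with a straight channel along its own y, between two rails 73 mm apart (tops 24 mm above the origin, y -60..+90 mm). Origin: underside of the plate, under the channel's centre line. Plate: x -100..+50, y -100..+100 mm. The channel is open at -y.
- jig_stop (a point): Centre of the end stop's face at the channel's +y end, y = +80 mm from the jig's origin, 23 mm above the table; the stop's top is 34 mm above the table. Axes as the jig's.
- mould: Loose closed bar mould: white plastic slab 70 (x) x 160 (y) x 22 (z) mm, 0.25 to 0.5 kg, flat top with small grey squares near both ends. Origin: centre of its underside. Lies on the jig's plate in the channel, drawn out 35 to 60 mm towards -y. Home: its +y end against the stop, origin over the jig's (1.5 mm side play). Push its -y end face, e.g. with closed fingertips.
- clamp: Fixed grey C-shaped clamp reaching over the channel from the jig's -x side. Origin: on the screw's vertical axis, 0 to 7 mm above the level of the mould's underside; axes as the jig's. Post at x -93..-67 mm; arm 34 mm wide, to x = +26 mm, top 105 mm above the origin; only the knob stands higher. It stands 5 to 35 mm towards +y of the jig's middle; height varies too.
- foot_seat (a point): Point on the screw's axis under the clamp's arm, fixed to the clamp, 60 mm above its origin. Below it is the sprung foot with a swivelling round rubber pad, 40 mm across; it sinks 36 mm per turn (steep quick thread). At the start it hangs 3 to 14 mm above the mould's level, not exactly known. The spring is preloaded: about 13 N within 13 degrees of the touch, then 7 N more per quarter turn.
- knob_grip (a point): Black bar-shaped knob on the screw, above the arm: 56 mm long, 16 mm wide, 30 mm high. The point is the bar's centre, on the screw's axis, 137 mm above the clamp's origin; the bar's underside is 17 mm above the arm's top. x runs along the bar, y across it (16 mm grip), z up. The knob stays at this height as it turns.
- screw (a joint): Knob angle in rad, 0 to 9; grows clockwise seen from above (foot goes down). Dry friction 0.15 N m, either way, holds it where it is left. From the touch, at least 0.5 rad after the start, it also pushes the hand back anticlockwise: a moment about +z that climbs to 0.075 N m within 13 degrees, then by 0.025 N m per rad. Held still after a turn, friction may have reversed.
- bars: Bystander: a block of three gold-wrapped chocolate bars, 75 x 150 x 30 mm, origin at the centre of its underside.
- spray: Bystander: white bottle with a cap, 60 mm across, 150 mm high, origin at the centre of its underside.
- spatula: Bystander: spatula 240 mm long lying flat, handle towards its -x.
Mind the look-alikes: they are no part of the job. Leave any red look-alike of the mould alone.

How it is judged:
By the outcome, as a careful person would: the job done as asked, in the order asked, and still so for the second after the job is handed in, with the robot touching nothing.
It also fails if it takes over 72 s, if anything falls off the work surface, if the arm or the gripper's body presses on something with over 40 N, if the wrist force passes 120 N, or if a joint passes its speed limit or range.

## Robot

A 7-joint arm with a two-finger parallel gripper is mounted at the origin on the work surface. World frame = base frame: x ahead of the robot, y to its left, z up, the work surface at z = 0. Lengths are in m, angles in rad, forces in N, time in s.
With the tool pointing down it reaches from about 0.425 to 0.975 m from the base axis. Payload 16.7 kg.
Tool frame: the origin (TCP) lies at the very end of the fingers, on their centre line; the grasp point (between the pads) lies 19 mm behind it; z points along the fingers, y is the line along which they close (so a half turn about z gives the same grasp; the last joint's range is limited). The gripper opens to 85 mm and grips with 20 to 120 N. Pads are 22 mm wide; open, the fingers measure 114 mm over their backs; the gripper's body (76 mm by 85 mm) begins 54 mm behind the grasp point. The pads swing forward as they close: fully open they stand 13 mm farther back than shut.
Start: joints at [1.056, 0.426, 0.074, 1.606, -0.034, 1.111, -0.067], TCP at [0.241, -0.63, 0.231] pointing down, gripper open.
Joint ranges: [-2.85, 2.85], [-0.5, 2.14], [-1.23, 1.37], [0.21, 2.46], [-1.02, 4.16], [0.16, 2.05], [-2.73, 2.73]. Speed limits (rad/s): [1.89, 1.89, 2.39, 2.39, 3.01, 3.01, 3.01].

## Interface

Orientations are given as a unit quaternion [x, y, z, w].
In Python, from cell import observe, read_camera, camera_params, finish_job, search_frame, outline_of gives the robot as it stands. The module is installed in compiled form; this text tells all that it offers.
- The arm moves only by the shell command python3 -m jog 'ROWS' [OPENING]. ROWS is JSON, a list of rows, each an object of numbers: "dx", "dy", "dz": the shift along the tool's x, y, z in m; "wx", "wy", "wz": the turn, a rotation vector about the tool's x, y, z in degrees. In form: [{"dx": .., "dy": .., "dz": .., "wx": .., "wy": .., "wz": ..}, ...]. A call has 1 to 20 rows; each row shifts and turns the commanded pose from where the row before left it, along the tool's axes as they then stand; what a row does not reach is not made up. A row lasts 1/10 s, in which the tool goes at most 50 mm and 8.59 degrees, less where a joint would pass 70% of its speed; a pose out of reach is approached as far as the arm can. A call is refused whole if a number of a shift passes 0.05 or a number of a turn 8.59, either way. A call with a gripper value outside its range is refused whole. OPENING is the opening, from -1 (shut) to 1 (fully open), so that 0 is half open, set as the call begins (- or left out, the last holds). The fingers move at their own pace and stop on an object; the grip force is fixed at half the most. Time passes only in rows, so rows that do not move let the fingers close. It gives the time, the measured TCP pose, the force, the opening and the grip force at its end, in the units of the state.
- observe(): the state, without advancing time (a new reading comes with each control period).
- read_camera(name): name is "scene" or "top" or "wrist"; returns the picture (384x512x3 uint8, blue, green, red); there is no depth.
- camera_params(name): a dict with "intrinsics" (3x3 intrinsics, pixels), "R" (3x3) and "t" (3): a world point X has camera coordinates R X + t; the wrist camera has in their place "T_tool_cam" (4x4, takes a point from camera to tool coordinates, whose origin is the TCP and whose axes are the flange's). Camera axes: x right, y down, z forward; pixel columns grow to the right and rows downward; lengths in m; the calibration is good to about 2 mm. A picture is of the moment at which its call begins: read the wrist's pose just before it. camera_params takes no time and is no camera call.
- finish_job(): hands the job in; it is judged then, once.
Trained networks look in the newest picture that a camera, given by its name, has taken for a name from the list of things; names that differ only in an ending like _2 or _b are one class to them, and where a whole thing is asked for, a point or a joint stands for the part that bears it (a point fixed in the world has none). Each returns a list of dicts, best first, with "p" (0 to 1); they miss things now and then, are a little off and sometimes report something else, mostly with a low value. They report only what shows in the picture. A call takes as long as a camera call. They do not tell look-alikes from the thing itself.
- search_frame(camera, thing): "uv" ([column, row] in pixels, amid what is visible of it).
- outline_of(camera, thing): "region" (384x512 bool, what is visible of it) and "uv" ([column, row] in pixels, amid what is visible of it).
The state is a dict: "time_s": time; "q": joint angles; "joint_velocities": joint speeds; "tau": joint torques, N m; "eef_pos": TCP position; "eef_rot": TCP orientation; "force": force on the tool from outside, world axes, zero at the start; "wrist_torque": the same for the moment, N m; "width": finger opening in m; "finger_force": force on a finger pad.
Only numpy, scipy, OpenCV 4.12 (cv2) and the standard library are available. Lean on these libraries where they do the work, as an engineer would, in place of code of your own. Each camera call takes 0.05 s, during which the arm holds its last target. There are 200 camera calls.

## Working session

There is one attempt and no reset: what is moved stays moved. The work goes in short steps, Python scripts to look and compute and a shell command to move; the robot and the scene stay as the last step left them, time stands still between calls to the robot, and variables do not carry over. Pictures are saved under pics/ and viewed, at most 10 in all, crops included, and the job is handed in when it is done.

```bash
mkdir -p pics; cat > h.py <<'E'
import numpy as np, cv2
from cell import *
from scipy.spatial.transform import Rotation as Ro
def proj(cam,X,s=None):
    p=camera_params(cam);K=np.array(p["intrinsics"]);X=np.atleast_2d(X)
    if "R" in p: R,t=np.array(p["R"]),np.array(p["t"]).ravel()
    else:
        s=s or observe();T=np.eye(4);T[:3,:3]=Ro.from_quat(s["eef_rot"]).as_matrix();T[:3,3]=s["eef_pos"]
        M=np.linalg.inv(T@np.array(p["T_tool_cam"]));R,t=M[:3,:3],M[:3,3]
    c=X@R.T+t; u=c@K.T; return u[:,:2]/u[:,2:],(K,R,t)
def ray(cam,uv,z,s=None):
    _,(K,R,t)=proj(cam,[0,0,0],s)
    d=R.T@np.linalg.inv(K)@np.array([uv[0],uv[1],1]);o=-R.T@t
    return o+d*(z-o[2])/d[2]
E
python3 - <<'E'
from h import *
s=observe();print(s)
ims=[]
for c in ["scene","top","wrist"]:
    im=read_camera(c);cv2.imwrite(f"pics/{c}0.png",im);ims.append(im)
    for th in ["jig","mould","clamp","knob_grip","bars","spray","spatula"]:
        print(c,th,[(np.round(r["uv"]),round(r["p"],2)) for r in search_frame(c,th)[:3]])
    p=camera_params(c);print({k:np.round(v,3).tolist() for k,v in p.items()} if c!="x" else 0)
cv2.imwrite("pics/a.png",np.vstack([ims[0]])) 
E
```

```text
{'time_s': 0.0, 'q': array([ 1.05550964,  0.42671542,  0.07384386,  1.60667068, -0.03408345,
        1.1107996 , -0.06710647]), 'joint_velocities': array([-0.0003292 , -0.00062006, -0.00105925,  0.00023286, -0.00048885,
       -0.000276  , -0.00068713]), 'tau': array([ 2.19041776e-04, -9.49846745e+01,  3.76112401e+00, -4.63533926e+01,
        1.91994180e-02,  1.00755785e-02, -3.84790610e-06]), 'eef_pos': array([ 0.24124748, -0.62994281,  0.23059336]), 'eef_rot': array([ 9.83323756e-01,  1.81862440e-01, -1.74912805e-04, -6.43674244e-04]), 'force': array([ 0.26466659, -0.38605901,  0.16293948]), 'wrist_torque': array([-0.04642854,  0.01474482,  0.00922532]), 'finger_force': 0.0, 'width': 0.08539507815128519}
scene jig [(array([280., 204.]), 0.81)]
scene mould [(array([255., 223.]), 0.98), (array([250., 282.]), 0.68)]
scene clamp [(array([263., 183.]), 0.88)]
scene knob_grip [(array([163., 332.]), 0.56), (array([273., 179.]), 0.55)]
scene bars [(array([298., 150.]), 0.98)]
scene spray [(array([328., 176.]), 0.72)]
scene spatula [(array([164., 334.]), 0.91), (array([263., 187.]), 0.51)]

[... 396 characters left out ...]

top knob_grip [(array([229., 185.]), 0.54)]
top bars [(array([115., 234.]), 0.79)]
top spray [(array([152., 173.]), 0.62)]
top spatula [(array([378., 167.]), 0.87), (array([229., 198.]), 0.19)]
{'intrinsics': [[376.602, 0.0, 258.181], [0.0, 376.602, 191.572], [0.0, 0.0, 1.0]], 'R': [[0.021, -1.0, 0.012], [-0.991, -0.022, -0.134], [0.134, -0.009, -0.991]], 't': [-0.061, 0.6, 1.135]}
wrist jig []
wrist mould []
wrist clamp []
wrist knob_grip []
wrist bars []
wrist spray []
wrist spatula []
{'intrinsics': [[318.166, 0.0, 262.385], [0.0, 318.166, 190.061], [0.0, 0.0, 1.0]], 'T_tool_cam': [[0.0, -0.958, -0.287, 0.073], [1.0, 0.0, 0.0, 0.001], [-0.0, -0.287, 0.958, -0.143], [0.0, 0.0, 0.0, 1.0]]}
```

View pics/scene0.png

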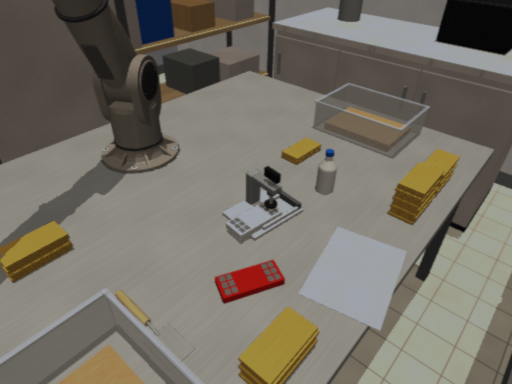

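View pics/top0.png

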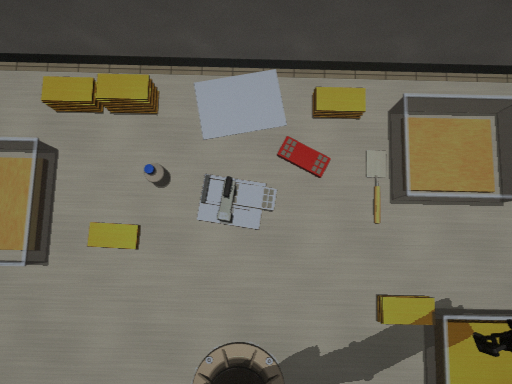

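The mould is the white slab in the jig, at about (255,196) in the top view and (255,223) in the scene view. The look-alike is the red slab, at (303,157) in top and (250,282) in scene, and I will leave it alone. The clamp knob is the dark bar at (228,184) in top and (272,174) in scene. The jig's +y points left in the top view.

```bash
python3 - <<'E'
from h import *
print(observe()["time_s"])
for n,uv,z in [("mould",(252,195),.034),("mend hi",(275,188),.034),("mend lo",(274,209),.034),("knob",(228,184),.15),("stop",(205,190),.034),("platecorner BR",(260,229),.012),("plate BL",(198,219),.012),("spray",(150,168),.15),("red",(303,157),.02)]:
    print(n,np.round(ray("top",uv,z),3))
t=cv2.imread("pics/top0.png")[165:240,190:290];s=cv2.imread("pics/scene0.png")[160:240,215:315]
cv2.imwrite("pics/crop1.png",np.hstack([cv2.resize(t,(400,300),interpolation=cv2.INTER_CUBIC),cv2.resize(s,(375,300),interpolation=cv2.INTER_CUBIC)]))
E
```

```text
1.2
mould [ 0.591 -0.029  0.034]
mend hi [ 0.614 -0.101  0.034]
mend lo [ 0.548 -0.099  0.034]
knob [0.606 0.039 0.15 ]
stop [0.603 0.119 0.034]
platecorner BR [ 0.486 -0.057  0.012]
plate BL [0.513 0.14  0.012]
spray [0.647 0.262 0.15 ]
red [ 0.719 -0.19   0.02 ]
```

View pics/crop1.png

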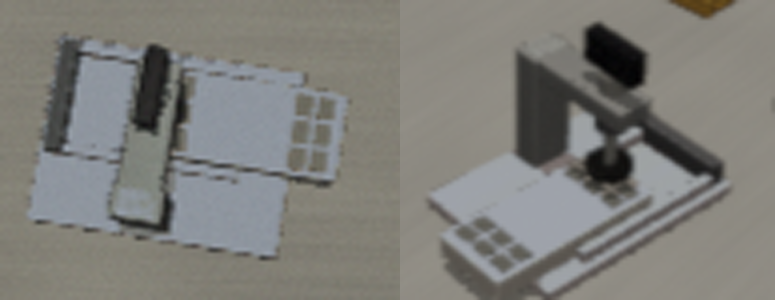

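```bash
python3 -m jog '[{"dx":0.031,"dy":-0.027,"dz":-0.006},{"dx":0.031,"dy":-0.027,"dz":-0.006},{"dx":0.031,"dy":-0.027,"dz":-0.006},{"dx":0.031,"dy":-0.027,"dz":-0.006},{"dx":0.031,"dy":-0.027,"dz":-0.006},{"dx":0.031,"dy":-0.027,"dz":-0.006},{"dx":0.031,"dy":-0.027,"dz":-0.006},{"dx":0.031,"dy":-0.027,"dz":-0.006},{"dx":0.031,"dy":-0.027,"dz":-0.006},{"dx":0.031,"dy":-0.027,"dz":-0.006},{"dx":0.031,"dy":-0.027,"dz":-0.006},{"dx":0.031,"dy":-0.027,"dz":-0.006},{"dx":0.031,"dy":-0.027,"dz":-0.006},{"dx":0.031,"dy":-0.027,"dz":-0.006},{"dx":0.031,"dy":-0.027,"dz":-0.006},{"dx":0.031,"dy":-0.027,"dz":-0.006}]' -1
python3 -m jog '[{"wz":-8.4},{"wz":-8.4},{"wz":-8.4},{"wz":-8.4},{"wz":-8.4},{"wz":-8.4},{"wz":-8.4},{"wz":-8.4},{"wz":-8.4},{"wz":-8.4},{"wz":-8.4},{"wz":-8.4},{"wz":-8.4},{"wz":-8.4},{"wz":-8.4},{"wz":-8.4},{"wz":-8.4},{"wz":-8.2}]'
python3 - <<'E'
from h import *
s=observe();print(s["q"],s["eef_pos"],s["eef_rot"],s["time_s"])
im=read_camera("wrist");cv2.imwrite("pics/w1.png",cv2.resize(im,(768,576),interpolation=cv2.INTER_CUBIC));cv2.imwrite("pics/w1raw.png",im)
import pickle;pickle.dump(s,open("w1.pkl","wb"))
E
```

```text
[ 1.05547051  0.42608074  0.07391004  1.60598573 -0.03408215  1.1108113
 -0.06710864] [ 0.24142232 -0.63031671  0.23132126] [ 9.83324138e-01  1.81861596e-01  3.40300795e-06 -1.44037290e-05] 1.2schema error: expected keys dx, dy, dz, wx, wy, wz
schema error: expected keys dx, dy, dz, wx, wy, wz
```

View pics/w1.png

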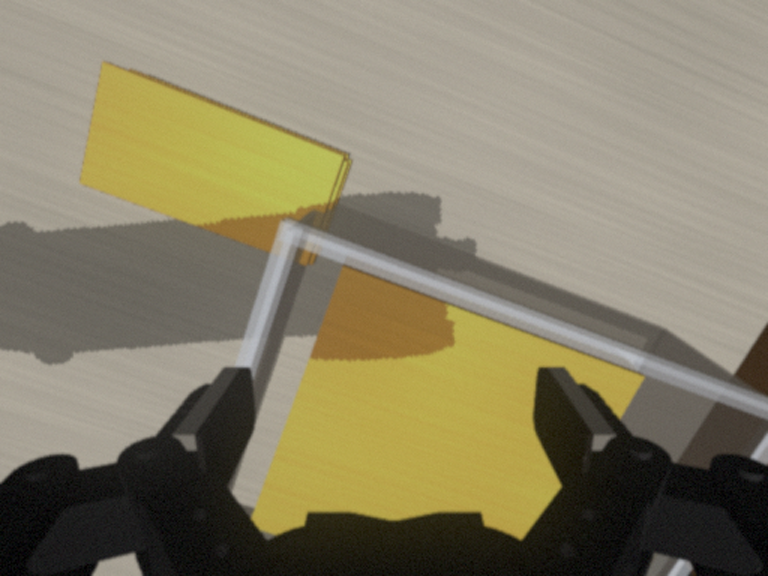

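The wrist picture still shows the start view, with a bin below and gold bars at upper left. Both moves were refused because every row needs all six keys.

```bash
python3 -m jog '[{"dx":0.031,"dy":-0.027,"dz":-0.006,"wx":0,"wy":0,"wz":0},{"dx":0.031,"dy":-0.027,"dz":-0.006,"wx":0,"wy":0,"wz":0},{"dx":0.031,"dy":-0.027,"dz":-0.006,"wx":0,"wy":0,"wz":0},{"dx":0.031,"dy":-0.027,"dz":-0.006,"wx":0,"wy":0,"wz":0},{"dx":0.031,"dy":-0.027,"dz":-0.006,"wx":0,"wy":0,"wz":0},{"dx":0.031,"dy":-0.027,"dz":-0.006,"wx":0,"wy":0,"wz":0},{"dx":0.031,"dy":-0.027,"dz":-0.006,"wx":0,"wy":0,"wz":0},{"dx":0.031,"dy":-0.027,"dz":-0.006,"wx":0,"wy":0,"wz":0},{"dx":0.031,"dy":-0.027,"dz":-0.006,"wx":0,"wy":0,"wz":0},{"dx":0.031,"dy":-0.027,"dz":-0.006,"wx":0,"wy":0,"wz":0},{"dx":0.031,"dy":-0.027,"dz":-0.006,"wx":0,"wy":0,"wz":0},{"dx":0.031,"dy":-0.027,"dz":-0.006,"wx":0,"wy":0,"wz":0},{"dx":0.031,"dy":-0.027,"dz":-0.006,"wx":0,"wy":0,"wz":0},{"dx":0.031,"dy":-0.027,"dz":-0.006,"wx":0,"wy":0,"wz":0},{"dx":0.031,"dy":-0.027,"dz":-0.006,"wx":0,"wy":0,"wz":0},{"dx":0.031,"dy":-0.027,"dz":-0.006,"wx":0,"wy":0,"wz":0}]' -1
python3 -m jog '[{"dx":0,"dy":0,"dz":0,"wx":0,"wy":0,"wz":-8.4},{"dx":0,"dy":0,"dz":0,"wx":0,"wy":0,"wz":-8.4},{"dx":0,"dy":0,"dz":0,"wx":0,"wy":0,"wz":-8.4},{"dx":0,"dy":0,"dz":0,"wx":0,"wy":0,"wz":-8.4},{"dx":0,"dy":0,"dz":0,"wx":0,"wy":0,"wz":-8.4},{"dx":0,"dy":0,"dz":0,"wx":0,"wy":0,"wz":-8.4},{"dx":0,"dy":0,"dz":0,"wx":0,"wy":0,"wz":-8.4},{"dx":0,"dy":0,"dz":0,"wx":0,"wy":0,"wz":-8.4},{"dx":0,"dy":0,"dz":0,"wx":0,"wy":0,"wz":-8.4},{"dx":0,"dy":0,"dz":0,"wx":0,"wy":0,"wz":-8.4},{"dx":0,"dy":0,"dz":0,"wx":0,"wy":0,"wz":-8.4},{"dx":0,"dy":0,"dz":0,"wx":0,"wy":0,"wz":-8.4},{"dx":0,"dy":0,"dz":0,"wx":0,"wy":0,"wz":-8.4},{"dx":0,"dy":0,"dz":0,"wx":0,"wy":0,"wz":-8.4},{"dx":0,"dy":0,"dz":0,"wx":0,"wy":0,"wz":-8.4},{"dx":0,"dy":0,"dz":0,"wx":0,"wy":0,"wz":-8.4},{"dx":0,"dy":0,"dz":0,"wx":0,"wy":0,"wz":-8.4},{"dx":0,"dy":0,"dz":0,"wx":0,"wy":0,"wz":-8.2}]'
python3 - <<'E'
from h import *
s=observe();print(s["q"],s["eef_pos"],s["eef_rot"],s["time_s"])
im=read_camera("wrist");cv2.imwrite("pics/w2.png",cv2.resize(im,(768,576),interpolation=cv2.INTER_CUBIC));cv2.imwrite("pics/w2raw.png",im)
import pickle;pickle.dump(s,open("w2.pkl","wb"))
for th in ["mould","clamp","knob_grip"]:
  for i,r in enumerate(outline_of("wrist",th)[:2]):
    print(th,np.round(r["uv"]),round(r["p"],2)); c=max(cv2.findContours(r["region"].astype(np.uint8),0,2)[0],key=cv2.contourArea); print(cv2.boxPoints(cv2.minAreaRect(c)).round().tolist())
E
```

```text
time_s: 2.85
eef_pos: [0.5506, -0.048, 0.3278]
eef_rot: [0.983, 0.182, 0.0, 0.0]
force: [0.9, -0.4, -0.3]
width: -0.0
finger_force: 0.0
time_s: 4.65
eef_pos: [0.5501, -0.0496, 0.3274]
eef_rot: [0.067, 0.998, -0.0, 0.0]
force: [-0.6, -0.6, -1.0]
width: 0.0002
finger_force: 0.0
[ 0.51660767  0.20195316 -0.62733828  1.73048496  0.12455243  1.24906572
  1.29578859] [ 0.55007144 -0.04955968  0.32741854] [ 6.71733355e-02  9.97741317e-01 -4.77248308e-05  6.66606762e-05] 4.65
mould [180. 263.] 0.9
[[134.0, 271.0], [146.0, 228.0], [233.0, 253.0], [221.0, 296.0]]
mould [278. 167.] 0.79
[[228.0, 147.0], [330.0, 147.0], [330.0, 199.0], [228.0, 199.0]]
clamp [344. 162.] 0.57
[[317.0, 107.0], [369.0, 107.0], [369.0, 231.0], [317.0, 231.0]]
knob_grip [353. 196.] 0.69
[[338.0, 174.0], [365.0, 174.0], [365.0, 231.0], [338.0, 231.0]]
knob_grip [323. 132.] 0.37
[[254.0, 203.0], [255.0, 100.0], [398.0, 102.0], [397.0, 204.0]]
```

View pics/w2.png

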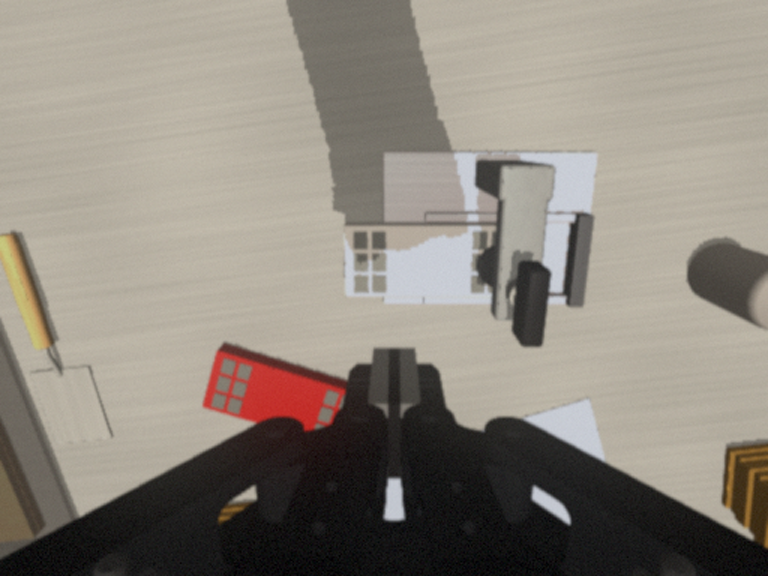

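The mould's -y end shows at about (345,224)-(345,296) in the enlarged view, the knob top at about (532,270)-(530,345), the stop at (578,215)-(575,305), and the red look-alike at (280,390). I'll take a second view from lower and further along -y, which is also on the way to the push start.

```bash
python3 -m jog '[{"dx":0,"dy":-0.02,"dz":0.015,"wx":0,"wy":0,"wz":0},{"dx":0,"dy":-0.02,"dz":0.015,"wx":0,"wy":0,"wz":0},{"dx":0,"dy":-0.02,"dz":0.015,"wx":0,"wy":0,"wz":0},{"dx":0,"dy":-0.02,"dz":0.015,"wx":0,"wy":0,"wz":0},{"dx":0,"dy":-0.02,"dz":0.015,"wx":0,"wy":0,"wz":0},{"dx":0,"dy":-0.01,"dz":0.005,"wx":0,"wy":0,"wz":0}]'
python3 - <<'E'
from h import *
import pickle
s2=pickle.load(open("w2.pkl","rb"))
s=observe();print(s["eef_pos"],s["time_s"])
im=read_camera("wrist");cv2.imwrite("pics/w3.png",cv2.resize(im,(768,576),interpolation=cv2.INTER_CUBIC));cv2.imwrite("pics/w3raw.png",im)
pickle.dump(s,open("w3.pkl","wb"))
f=1/1.5
for n,uv,z in [("mould end near",(345,224),.034),("mould end far",(345,297),.034),("stop near",(592,215),.034),("stop far",(583,305),.034),("plate corner -x-y",(384,152),.012),("plate corner -x+y",(597,152),.012),("knob top a",(520,264),.16),("knob b",(549,268),.16),("knob c",(541,346),.16),("knob d",(516,343),.16)]:
    print(n,np.round(ray("wrist",np.array(uv)*f,z,s2),4))
E
```

```text
time_s: 5.45
eef_pos: [0.5337, -0.1606, 0.2455]
eef_rot: [0.072, 0.997, 0.0, -0.001]
force: [-0.3, 0.8, -0.4]
width: -0.0002
finger_force: 0.0
[ 0.5336698  -0.16055108  0.24551258] 5.45
mould end near [ 0.543  -0.0949  0.034 ]
mould end far [ 0.6126 -0.1064  0.034 ]
stop near [0.5651 0.13   0.034 ]
stop far [0.6514 0.1201 0.034 ]
plate corner -x-y [ 0.4851 -0.051   0.012 ]
plate corner -x+y [0.5115 0.1441 0.012 ]
knob top a [0.5663 0.0324 0.16  ]
knob b [0.5717 0.0515 0.16  ]
knob c [0.6279 0.0436 0.16  ]
knob d [0.6233 0.0263 0.16  ]
```

View pics/w3.png

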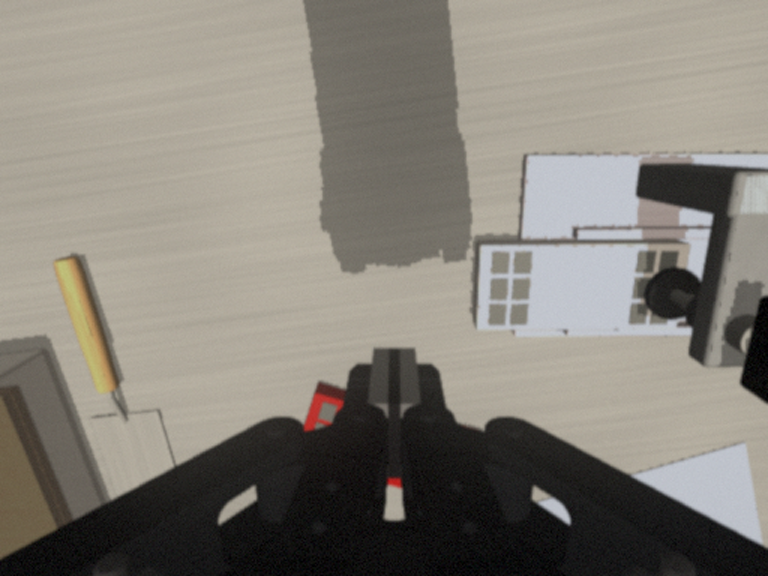

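```bash
python3 -m jog '[{"dx":-0.006,"dy":0.004,"dz":0.037,"wx":0,"wy":0,"wz":0},{"dx":-0.006,"dy":0.004,"dz":0.037,"wx":0,"wy":0,"wz":0},{"dx":-0.006,"dy":0.004,"dz":0.037,"wx":0,"wy":0,"wz":0},{"dx":-0.006,"dy":0.004,"dz":0.037,"wx":0,"wy":0,"wz":0},{"dx":-0.006,"dy":0.004,"dz":0.037,"wx":0,"wy":0,"wz":0},{"dx":-0.006,"dy":0.004,"dz":0.037,"wx":0,"wy":0,"wz":0},{"dx":0,"dy":0,"dz":0,"wx":0,"wy":0,"wz":0}]'
python3 -m jog '[{"dx":0,"dy":0.005,"dz":0,"wx":0,"wy":0,"wz":0},{"dx":0,"dy":0.005,"dz":0,"wx":0,"wy":0,"wz":0},{"dx":0,"dy":0.005,"dz":0,"wx":0,"wy":0,"wz":0},{"dx":0,"dy":0.005,"dz":0,"wx":0,"wy":0,"wz":0},{"dx":0,"dy":0.005,"dz":0,"wx":0,"wy":0,"wz":0},{"dx":0,"dy":0.005,"dz":0,"wx":0,"wy":0,"wz":0},{"dx":0,"dy":0.005,"dz":0,"wx":0,"wy":0,"wz":0},{"dx":0,"dy":0.005,"dz":0,"wx":0,"wy":0,"wz":0}]'
```

```text
time_s: 6.2
eef_pos: [0.5722, -0.1379, 0.0216]
eef_rot: [0.07, 0.998, 0.001, -0.003]
force: [0.7, 0.2, -0.2]
width: -0.0
finger_force: 0.0
time_s: 7.0
eef_pos: [0.5796, -0.1009, 0.0258]
eef_rot: [0.071, 0.998, -0.001, 0.0]
force: [-0.4, -5.5, 5.6]
width: 0.0002
finger_force: 4.3
```

```bash
python3 - <<'E'
from h import *
print(observe()["force"],observe()["eef_pos"])
im=read_camera("scene");print(proj("scene",observe()["eef_pos"])[0])
w=read_camera("wrist")
cv2.imwrite("pics/push1.png",np.hstack([cv2.resize(im[150:260,200:310],(400,400),interpolation=cv2.INTER_CUBIC),cv2.resize(w[100:300,180:380],(400,400),interpolation=cv2.INTER_CUBIC)]))
E
```

```text
[-0.43868469 -5.52489225  5.56252847] [ 0.57960653 -0.10094981  0.02581203]
[[233.05494037 230.63871265]]
```

View pics/push1.png

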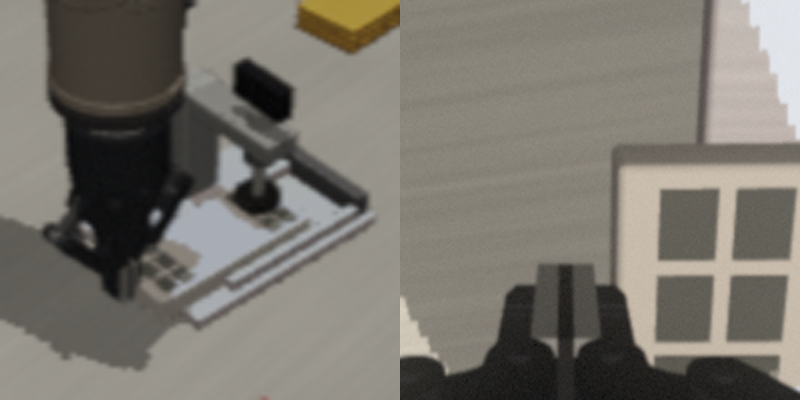

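The wrist crop shows the fingers widening above the tip and bearing on the mould's top edge, at about (612,300) in the crop. That explains the upward force. I'll check whether the mould has moved.

```bash
python3 - <<'E'
from h import *
s=observe()
O=np.array([.5973,.0327]);a=np.radians(-8);X=np.array([np.cos(a),np.sin(a)]);Y=np.array([-np.sin(a),np.cos(a)])
J=lambda p:(np.round([(p[:2]-O)@X,(p[:2]-O)@Y],4))
print("tcp",J(s["eef_pos"]))
for uv,z in [((288.5,184),.034),((286,230),.034),((334,170),.012)]:print(J(ray("wrist",uv,z,s)))
E
```

```text
tcp [ 0.0011 -0.1339]
[-0.0345 -0.1236]
[-0.0126 -0.1243]
[-0.0356 -0.099 ]
```

```bash
python3 -m jog '[{"dx":0,"dy":0,"dz":-0.004,"wx":0,"wy":0,"wz":0},{"dx":0,"dy":0.004,"dz":0,"wx":0,"wy":0,"wz":0},{"dx":0,"dy":0.004,"dz":0,"wx":0,"wy":0,"wz":0},{"dx":0,"dy":0.004,"dz":0,"wx":0,"wy":0,"wz":0},{"dx":0,"dy":0.004,"dz":0,"wx":0,"wy":0,"wz":0}]'
```

```text
time_s: 7.6
eef_pos: [0.5816, -0.0842, 0.0294]
eef_rot: [0.07, 0.998, -0.0, -0.0]
force: [-0.4, -4.0, 3.3]
width: 0.0001
finger_force: 2.5
```

```bash
python3 -m jog '[{"dx":0,"dy":-0.008,"dz":0,"wx":0,"wy":0,"wz":0},{"dx":0,"dy":0,"dz":0.008,"wx":0,"wy":0,"wz":0},{"dx":0,"dy":0.005,"dz":0,"wx":0,"wy":0,"wz":0},{"dx":0,"dy":0.005,"dz":0,"wx":0,"wy":0,"wz":0},{"dx":0,"dy":0.005,"dz":0,"wx":0,"wy":0,"wz":0},{"dx":0,"dy":0.005,"dz":0,"wx":0,"wy":0,"wz":0},{"dx":0,"dy":0.004,"dz":0,"wx":0,"wy":0,"wz":0}]'
```

```text
time_s: 8.3
eef_pos: [0.5839, -0.0676, 0.0214]
eef_rot: [0.07, 0.998, 0.0, 0.0]
force: [-0.4, -1.3, -0.8]
width: -0.0001
finger_force: 0.7
```

```bash
python3 -m jog '[{"dx":0,"dy":0.004,"dz":0,"wx":0,"wy":0,"wz":0},{"dx":0,"dy":0.003,"dz":0,"wx":0,"wy":0,"wz":0},{"dx":0,"dy":0.003,"dz":0,"wx":0,"wy":0,"wz":0}]';python3 -m jog '[{"dx":0,"dy":0.003,"dz":0,"wx":0,"wy":0,"wz":0},{"dx":0,"dy":0.003,"dz":0,"wx":0,"wy":0,"wz":0}]'
```

```text
time_s: 8.6
eef_pos: [0.5852, -0.0584, 0.0214]
eef_rot: [0.07, 0.998, -0.0, 0.0]
force: [-2.0, -9.0, -0.3]
width: -0.0003
finger_force: 5.3
time_s: 8.8
eef_pos: [0.5851, -0.0576, 0.0213]
eef_rot: [0.072, 0.997, -0.003, -0.001]
force: [-5.4, -35.6, 8.1]
width: -0.0001
finger_force: 17.9
```

```bash
python3 -m jog '[{"dx":0,"dy":-0.008,"dz":0,"wx":0,"wy":0,"wz":0},{"dx":0,"dy":-0.015,"dz":0,"wx":0,"wy":0,"wz":0},{"dx":0,"dy":0,"dz":-0.035,"wx":0,"wy":0,"wz":0},{"dx":0,"dy":0,"dz":-0.045,"wx":0,"wy":0,"wz":0},{"dx":0,"dy":0,"dz":-0.045,"wx":0,"wy":0,"wz":0},{"dx":0,"dy":0,"dz":-0.045,"wx":0,"wy":0,"wz":0},{"dx":0,"dy":0,"dz":-0.045,"wx":0,"wy":0,"wz":0},{"dx":0,"dy":0,"dz":-0.018,"wx":0,"wy":0,"wz":0}]'
python3 -m jog '[{"dx":0,"dy":0.028,"dz":0,"wx":0,"wy":0,"wz":0},{"dx":0,"dy":0.028,"dz":0,"wx":0,"wy":0,"wz":0},{"dx":0,"dy":0.028,"dz":0,"wx":0,"wy":0,"wz":0},{"dx":0,"dy":0.028,"dz":0,"wx":0,"wy":0,"wz":0},{"dx":0,"dy":0,"dz":0,"wx":0,"wy":0,"wz":0},{"dx":0,"dy":0,"dz":0,"wx":0,"wy":0,"wz":0}]' 1
python3 - <<'E'
from h import *
import pickle
s=observe();print(s["q"],s["eef_pos"],s["force"],s["wrist_torque"],s["time_s"])
im=read_camera("wrist");cv2.imwrite("pics/w4.png",cv2.resize(im,(768,576),interpolation=cv2.INTER_CUBIC))
pickle.dump(s,open("w4.pkl","wb"))
E
```

```text
time_s: 9.6
eef_pos: [0.5841, -0.0755, 0.259]
eef_rot: [0.07, 0.998, -0.0, 0.003]
force: [0.3, -0.2, -0.6]
width: -0.0
finger_force: 0.0
time_s: 10.2
eef_pos: [0.5984, 0.0356, 0.2543]
eef_rot: [0.07, 0.998, 0.0, -0.0]
force: [-0.0, -0.9, -0.3]
width: 0.0847
finger_force: 0.0
[ 0.31963877  0.34289677 -0.61043562  1.72437559  0.21336999  1.14148738
  1.0786833 ] [0.59839231 0.03564141 0.25426441] [-0.04929851 -0.87590383 -0.27276612] [-0.00759977  0.07191733 -0.01934656] 10.2
```

View pics/w4.png

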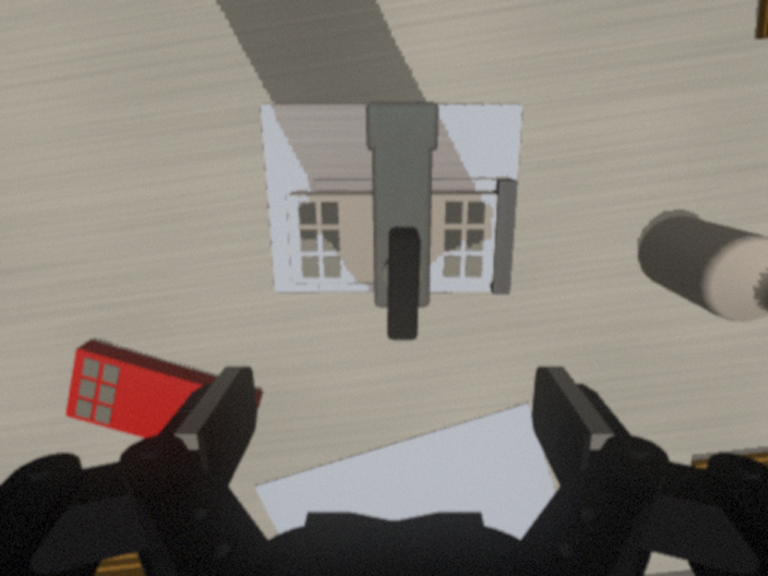

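The mould now sits against the stop, with its right edge at about (493,240) and the stop face at (497,240). The knob top is at (403,283), between the open fingers. I'll descend 30 mm and segment the knob in both views.

```bash
python3 -m jog '[{"dx":0,"dy":0,"dz":0.015,"wx":0,"wy":0,"wz":0},{"dx":0,"dy":0,"dz":0.015,"wx":0,"wy":0,"wz":0},{"dx":0,"dy":0,"dz":0,"wx":0,"wy":0,"wz":0},{"dx":0,"dy":0,"dz":0,"wx":0,"wy":0,"wz":0}]'
python3 - <<'E'
from h import *
import pickle
from scipy.optimize import least_squares
s4=pickle.load(open("w4.pkl","rb"));s5=observe();i5=read_camera("wrist");cv2.imwrite("pics/w5.png",cv2.resize(i5,(768,576),interpolation=cv2.INTER_CUBIC))
i4=cv2.resize(cv2.imread("pics/w4.png"),(512,384),interpolation=cv2.INTER_AREA)
def seg(im):
    m=(im.max(2)<45).astype(np.uint8);m[:120]=0
    n,l,st,c=cv2.connectedComponentsWithStats(m)
    k=[i for i in range(1,n) if st[i,4]>300 and 220<c[i][0]<310 and st[i,1]+st[i,3]<290 and st[i,1]<250]
    for i in k: print(st[i],c[i])
    return st[k[0]] if k else None
A=seg(i4);B=seg(i5)
# fit: box model extents in pixels, unknown centre x,y,top z,yaw
def box(p):
    c,s=np.cos(p[3]),np.sin(p[3]);return np.array([[p[0]+c*a-s*b,p[1]+s*a+c*b,p[2]-h] for a in(-.028,.028) for b in(-.008,.008) for h in (0,.03)])
def f(p):
    r=[]
    for st,s in((A,s4),(B,s5)):
        q=proj("wrist",box(p),s)[0];r+=list(q.min(0)+.5-st[:2])+list(q.max(0)+.5-(st[:2]+st[2:4]))
    return np.array(r)
o=least_squares(f,[.598,.036,.165,np.radians(-8)]);print(o.x,np.degrees(o.x[3]),np.round(f(o.x),1));print(s5["eef_pos"])
for uv,z in[((294/1.5,191/1.5),.034),((494/1.5,191/1.5),.034)]:print(ray("wrist",uv,z,s4))
E
```

```text
time_s: 10.65
eef_pos: [0.5982, 0.0352, 0.2237]
eef_rot: [0.07, 0.998, 0.0, -0.001]
force: [0.3, -0.5, -0.3]
width: 0.0856
finger_force: 0.0
[260 152  19  31 376] [268.76595745 164.57180851]
[259 160  24  61 997] [270.66900702 184.80742227]
[ 0.63004914  0.03930813 -0.00418362  0.06573203] 3.766168072907176 [ -0.5   0.5   1.   16.8   0.7  -3.1  -1.2 -13.1]
[0.5981846  0.0351801  0.22368664]
[ 0.55030501 -0.03414586  0.034     ]
[0.57107259 0.11427298 0.034     ]
```

View pics/w5.png

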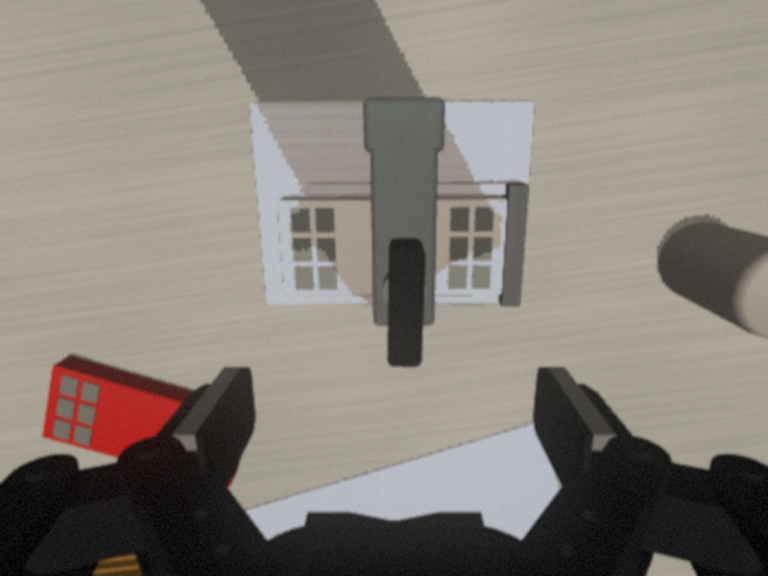

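The knob spans about (388,238)-(424,366) in this view and (388,227)-(419,340) in the previous one, and its sides run parallel to the tool. The segmentation was poor, so I'll fit to these bounds.

```bash
python3 - <<'E'
from h import *
import pickle
from scipy.optimize import least_squares
s4=pickle.load(open("w4.pkl","rb"));s5=observe()
A=np.array([388,227,419,340])/1.5;B=np.array([388,238,424.5,366])/1.5
y=np.radians(-8)
def box(p):
    c,s=np.cos(y),np.sin(y);return np.array([[p[0]+c*a-s*b,p[1]+s*a+c*b,p[2]-h] for a in(-.028,.028) for b in(-.008,.008) for h in (0,.03)])
def f(p):
    r=[]
    for st,s in((A,s4),(B,s5)):
        q=proj("wrist",box(p),s)[0];r+=list(q.min(0)+.0-st[:2])+list(q.max(0)-st[2:])
    return np.array(r)
o=least_squares(f,[.598,.036,.165]);print(o.x,np.round(f(o.x),1))
O=np.array([.5973,.0327]);print("jig",(o.x[:2]-O)@[np.cos(y),np.sin(y)],(o.x[:2]-O)@[-np.sin(y),np.cos(y)])
print(s5["eef_pos"])
E
```

```text
[0.59995572 0.03950185 0.16002879] [ 0.   0.3  0.6  0.4 -0.1 -0.4 -0.4 -0.3]
jig 0.0016832410638784841 0.007105263643027578
[0.59848658 0.03535592 0.22424147]
```

```bash
python3 -m jog '[{"dx":-0.001,"dy":0.004,"dz":0.009,"wx":0,"wy":0,"wz":0},{"dx":0,"dy":0,"dz":0.02,"wx":0,"wy":0,"wz":0},{"dx":0,"dy":0,"dz":0.02,"wx":0,"wy":0,"wz":0},{"dx":0,"dy":0,"dz":0.02,"wx":0,"wy":0,"wz":0},{"dx":0,"dy":0,"dz":0.02,"wx":0,"wy":0,"wz":0},{"dx":0,"dy":0,"dz":0,"wx":0,"wy":0,"wz":0},{"dx":0,"dy":0,"dz":0,"wx":0,"wy":0,"wz":0}]'
python3 -m jog '[{"dx":0,"dy":0,"dz":0,"wx":0,"wy":0,"wz":0},{"dx":0,"dy":0,"dz":0,"wx":0,"wy":0,"wz":0},{"dx":0,"dy":0,"dz":0,"wx":0,"wy":0,"wz":0},{"dx":0,"dy":0,"dz":0,"wx":0,"wy":0,"wz":0},{"dx":0,"dy":0,"dz":0,"wx":0,"wy":0,"wz":0},{"dx":0,"dy":0,"dz":0,"wx":0,"wy":0,"wz":0}]' -1
python3 -c "
from cell import *;s=observe();print(s['q'],s['force'],s['wrist_torque'],s['eef_pos'],s['eef_rot'])"
```

```text
time_s: 11.4
eef_pos: [0.6001, 0.0398, 0.1356]
eef_rot: [0.07, 0.998, 0.0, -0.0]
force: [0.2, 0.2, 0.6]
width: 0.0859
finger_force: 0.0
time_s: 12.0
eef_pos: [0.6003, 0.04, 0.1358]
eef_rot: [0.07, 0.998, 0.0, 0.0]
force: [-1.4, 4.5, 6.4]
width: 0.0153
finger_force: 58.8
[ 0.27277304  0.46741992 -0.57310711  1.83356429  0.30927746  0.92950699
  0.99206877] [-1.44004605  4.52120131  6.38717633] [ 0.51694075  0.25300526 -0.21748633] [0.60027507 0.03998888 0.13581622] [7.00202674e-02 9.97545452e-01 3.44326859e-04 3.38291563e-04]
```

```bash
cat > t.py <<'E'
from h import *
s=observe();v=Ro.from_quat(s["eef_rot"]).as_matrix()[:,0];cw=(171.97-np.degrees(np.arctan2(v[1],v[0])))%360
print("cw %.1f mz %.3f f"%((cw+180)%360-180,s["wrist_torque"][2]),np.round(s["force"],1),"p",np.round(s["eef_pos"],4),"q7 %.2f t %.2f"%(s["q"][6],s["time_s"]))
E
python3 -m jog '[{"dx":0,"dy":0,"dz":0,"wx":0,"wy":0,"wz":3},{"dx":0,"dy":0,"dz":0,"wx":0,"wy":0,"wz":3},{"dx":0,"dy":0,"dz":0,"wx":0,"wy":0,"wz":3}]' >/dev/null; python3 t.py
python3 -m jog '[{"dx":0,"dy":0,"dz":0,"wx":0,"wy":0,"wz":3}]' >/dev/null; python3 t.py
python3 -m jog '[{"dx":0,"dy":0,"dz":0,"wx":0,"wy":0,"wz":3}]' >/dev/null; python3 t.py
python3 -m jog '[{"dx":0,"dy":0,"dz":0,"wx":0,"wy":0,"wz":3}]' >/dev/null; python3 t.py
python3 -m jog '[{"dx":0,"dy":0,"dz":0,"wx":0,"wy":0,"wz":3}]' >/dev/null; python3 t.py
python3 -m jog '[{"dx":0,"dy":0,"dz":0,"wx":0,"wy":0,"wz":3}]' >/dev/null; python3 t.py
python3 -m jog '[{"dx":0,"dy":0,"dz":0,"wx":0,"wy":0,"wz":3}]' >/dev/null; python3 t.py
```

```text
cw 9.1 mz 0.135 f [-2.6  1.2  7.1] p [0.6002 0.0396 0.1358] q7 0.85 t 12.30
cw 12.1 mz 0.138 f [-2.2  1.   8.3] p [0.6001 0.0395 0.1358] q7 0.80 t 12.40
cw 15.1 mz 0.109 f [-3.2 -0.4  8. ] p [0.6001 0.0394 0.1358] q7 0.76 t 12.50
cw 18.1 mz 0.138 f [-3.9 -1.5  8.7] p [0.6    0.0393 0.1358] q7 0.71 t 12.60
cw 21.1 mz 0.154 f [-3.4 -2.4  8.8] p [0.6    0.0391 0.1358] q7 0.66 t 12.70
cw 24.1 mz 0.153 f [-4.6 -1.2  9.7] p [0.5999 0.039  0.1358] q7 0.62 t 12.80
cw 27.1 mz 0.132 f [-5.7 -2.4  9.9] p [0.5998 0.0389 0.1358] q7 0.57 t 12.90
```

```bash

python3 -m jog '[{"dx":0,"dy":0,"dz":0,"wx":0,"wy":0,"wz":0},{"dx":0,"dy":0,"dz":0,"wx":0,"wy":0,"wz":0},{"dx":0.0025,"dy":-0.0005,"dz":0,"wx":0,"wy":0,"wz":0}]' 0
python3 t.py
python3 -m jog '[{"dx":0,"dy":0,"dz":0,"wx":0,"wy":0,"wz":0},{"dx":0,"dy":0,"dz":0,"wx":0,"wy":0,"wz":0},{"dx":0,"dy":0,"dz":0,"wx":0,"wy":0,"wz":0},{"dx":0,"dy":0,"dz":0,"wx":0,"wy":0,"wz":0}]' -1
python3 t.py
python3 -m jog '[{"dx":0,"dy":0,"dz":0,"wx":0,"wy":0,"wz":3},{"dx":0,"dy":0,"dz":0,"wx":0,"wy":0,"wz":3}]' >/dev/null; python3 t.py
python3 -m jog '[{"dx":0,"dy":0,"dz":0,"wx":0,"wy":0,"wz":3}]' >/dev/null; python3 t.py
python3 -m jog '[{"dx":0,"dy":0,"dz":0,"wx":0,"wy":0,"wz":3}]' >/dev/null; python3 t.py
python3 -m jog '[{"dx":0,"dy":0,"dz":0,"wx":0,"wy":0,"wz":3}]' >/dev/null; python3 t.py
python3 -m jog '[{"dx":0,"dy":0,"dz":0,"wx":0,"wy":0,"wz":3}]' >/dev/null; python3 t.py
python3 -m jog '[{"dx":0,"dy":0,"dz":0,"wx":0,"wy":0,"wz":3}]' >/dev/null; python3 t.py
python3 -m jog '[{"dx":0,"dy":0,"dz":0,"wx":0,"wy":0,"wz":3}]' >/dev/null; python3 t.py
python3 -m jog '[{"dx":0,"dy":0,"dz":0,"wx":0,"wy":0,"wz":3}]' >/dev/null; python3 t.py
python3 -m jog '[{"dx":0,"dy":0,"dz":0,"wx":0,"wy":0,"wz":3}]' >/dev/null; python3 t.py
```

```text
time_s: 13.2
eef_pos: [0.5978, 0.0403, 0.1352]
eef_rot: [0.301, 0.954, 0.0, -0.0]
force: [0.6, -0.2, 0.2]
width: 0.0428
finger_force: 0.0
cw 27.0 mz -0.001 f [ 0.6 -0.2  0.2] p [0.5978 0.0403 0.1352] q7 0.57 t 13.20
time_s: 13.6
eef_pos: [0.5977, 0.0405, 0.1354]
eef_rot: [0.301, 0.954, 0.0, -0.0]
force: [-2.2, 0.5, 3.3]
width: 0.0152
finger_force: 58.4
cw 27.0 mz -0.025 f [-2.2  0.5  3.3] p [0.5977 0.0405 0.1354] q7 0.57 t 13.60
cw 33.1 mz 0.160 f [-1.5  0.5  3. ] p [0.5976 0.0405 0.1354] q7 0.47 t 13.80
cw 36.1 mz 0.078 f [-2.1  1.1  2.7] p [0.5976 0.0404 0.1354] q7 0.43 t 13.90
cw 39.1 mz 0.124 f [-1.7  0.9  3.5] p [0.5977 0.0405 0.1354] q7 0.38 t 14.00
cw 42.1 mz 0.124 f [-2.2  0.8  3. ] p [0.5976 0.0405 0.1354] q7 0.33 t 14.10
cw 45.1 mz 0.177 f [-2.5  0.1  3.2] p [0.5976 0.0404 0.1354] q7 0.28 t 14.20
cw 48.1 mz 0.132 f [-2.   0.7  3.1] p [0.5977 0.0405 0.1354] q7 0.24 t 14.30
cw 51.1 mz 0.127 f [-1.7  0.1  4. ] p [0.5976 0.0404 0.1354] q7 0.19 t 14.40
cw 54.1 mz 0.230 f [-2.4  0.3  3.1] p [0.5976 0.0405 0.1354] q7 0.14 t 14.50
cw 57.1 mz 0.156 f [-2.4 -0.3  2.5] p [0.5976 0.0405 0.1354] q7 0.10 t 14.60
```

```bash

python3 -m jog '[{"dx":0,"dy":0,"dz":0,"wx":0,"wy":0,"wz":2.5}]' >/dev/null; python3 t.py
python3 -m jog '[{"dx":0,"dy":0,"dz":0,"wx":0,"wy":0,"wz":2.5}]' >/dev/null; python3 t.py
python3 -m jog '[{"dx":0,"dy":0,"dz":0,"wx":0,"wy":0,"wz":2.5}]' >/dev/null; python3 t.py
python3 -m jog '[{"dx":0,"dy":0,"dz":0,"wx":0,"wy":0,"wz":2.5}]' >/dev/null; python3 t.py
python3 -m jog '[{"dx":0,"dy":0,"dz":0,"wx":0,"wy":0,"wz":2.5}]' >/dev/null; python3 t.py
python3 -m jog '[{"dx":0,"dy":0,"dz":0,"wx":0,"wy":0,"wz":2.5}]' >/dev/null; python3 t.py
python3 -m jog '[{"dx":0,"dy":0,"dz":0,"wx":0,"wy":0,"wz":2.5}]' >/dev/null; python3 t.py
python3 -m jog '[{"dx":0,"dy":0,"dz":0,"wx":0,"wy":0,"wz":2.5}]' >/dev/null; python3 t.py
python3 -m jog '[{"dx":0,"dy":0,"dz":0,"wx":0,"wy":0,"wz":2.5}]' >/dev/null; python3 t.py
python3 -m jog '[{"dx":0,"dy":0,"dz":0,"wx":0,"wy":0,"wz":2.5}]' >/dev/null; python3 t.py
python3 -m jog '[{"dx":0,"dy":0,"dz":0,"wx":0,"wy":0,"wz":2.5}]' >/dev/null; python3 t.py
python3 -m jog '[{"dx":0,"dy":0,"dz":0,"wx":0,"wy":0,"wz":2.5}]' >/dev/null; python3 t.py
```

```text
cw 59.6 mz 0.223 f [-2.5  0.4  3.3] p [0.5976 0.0405 0.1354] q7 0.06 t 14.70
cw 62.1 mz 0.157 f [-2.6  0.7  4.4] p [0.5976 0.0405 0.1354] q7 0.02 t 14.80
cw 64.6 mz 0.149 f [-1.6  0.2  2.8] p [0.5976 0.0405 0.1354] q7 -0.02 t 14.90
cw 67.1 mz 0.123 f [-1.8 -0.3  3.4] p [0.5976 0.0405 0.1354] q7 -0.06 t 15.00
cw 69.6 mz 0.129 f [-2.3  0.2  2.6] p [0.5976 0.0405 0.1354] q7 -0.10 t 15.10
cw 72.1 mz 0.133 f [-1.5 -0.1  2.7] p [0.5976 0.0405 0.1354] q7 -0.14 t 15.20
cw 74.6 mz 0.146 f [-2.   0.2  3.2] p [0.5976 0.0405 0.1354] q7 -0.18 t 15.30
cw 77.1 mz 0.093 f [-1.5 -0.1  4.8] p [0.5976 0.0405 0.1354] q7 -0.22 t 15.40
cw 79.6 mz 0.096 f [-3.1  0.2  2.7] p [0.5976 0.0405 0.1354] q7 -0.26 t 15.50
cw 82.1 mz 0.164 f [-2.1  0.1  3.8] p [0.5976 0.0405 0.1354] q7 -0.30 t 15.60
cw 84.6 mz 0.164 f [-2.9  0.8  3.3] p [0.5976 0.0404 0.1354] q7 -0.34 t 15.70
cw 87.1 mz 0.176 f [-2.1  0.3  2.9] p [0.5976 0.0404 0.1354] q7 -0.38 t 15.80
```

Not touched yet: the moment is still at its baseline of about 0.14 N m. I'll keep turning.

```bash

python3 -m jog '[{"dx":0,"dy":0,"dz":0,"wx":0,"wy":0,"wz":2.5}]' >/dev/null; python3 t.py
python3 -m jog '[{"dx":0,"dy":0,"dz":0,"wx":0,"wy":0,"wz":2.5}]' >/dev/null; python3 t.py
python3 -m jog '[{"dx":0,"dy":0,"dz":0,"wx":0,"wy":0,"wz":2.5}]' >/dev/null; python3 t.py
python3 -m jog '[{"dx":0,"dy":0,"dz":0,"wx":0,"wy":0,"wz":2.5}]' >/dev/null; python3 t.py
python3 -m jog '[{"dx":0,"dy":0,"dz":0,"wx":0,"wy":0,"wz":2.5}]' >/dev/null; python3 t.py
python3 -m jog '[{"dx":0,"dy":0,"dz":0,"wx":0,"wy":0,"wz":2.5}]' >/dev/null; python3 t.py
python3 -m jog '[{"dx":0,"dy":0,"dz":0,"wx":0,"wy":0,"wz":2.5}]' >/dev/null; python3 t.py
python3 -m jog '[{"dx":0,"dy":0,"dz":0,"wx":0,"wy":0,"wz":2.5}]' >/dev/null; python3 t.py
python3 -m jog '[{"dx":0,"dy":0,"dz":0,"wx":0,"wy":0,"wz":2.5}]' >/dev/null; python3 t.py
python3 -m jog '[{"dx":0,"dy":0,"dz":0,"wx":0,"wy":0,"wz":2.5}]' >/dev/null; python3 t.py
python3 -m jog '[{"dx":0,"dy":0,"dz":0,"wx":0,"wy":0,"wz":2.5}]' >/dev/null; python3 t.py
python3 -m jog '[{"dx":0,"dy":0,"dz":0,"wx":0,"wy":0,"wz":2.5}]' >/dev/null; python3 t.py
```

```text
cw 89.6 mz 0.134 f [-2.5 -0.6  3. ] p [0.5976 0.0405 0.1354] q7 -0.42 t 15.90
cw 92.1 mz 0.090 f [-1.9  0.5  3.5] p [0.5976 0.0404 0.1354] q7 -0.45 t 16.00
cw 94.6 mz 0.090 f [-2.   0.1  2.9] p [0.5976 0.0405 0.1354] q7 -0.49 t 16.10
cw 97.1 mz 0.159 f [-3.6 -0.   3.8] p [0.5976 0.0405 0.1354] q7 -0.53 t 16.20
cw 99.6 mz 0.137 f [-1.8 -1.   3.3] p [0.5976 0.0404 0.1354] q7 -0.57 t 16.30
cw 102.1 mz 0.119 f [-1.6  0.3  3.8] p [0.5976 0.0405 0.1354] q7 -0.61 t 16.40
cw 104.6 mz 0.233 f [-2.7  0.   3.9] p [0.5976 0.0405 0.1354] q7 -0.65 t 16.50
cw 107.1 mz 0.165 f [-2.7 -0.2  3.7] p [0.5976 0.0405 0.1355] q7 -0.69 t 16.60
cw 109.6 mz 0.204 f [-2.1  0.   4.6] p [0.5976 0.0405 0.1355] q7 -0.73 t 16.70
cw 112.1 mz 0.225 f [-2.  -0.3  4.2] p [0.5976 0.0405 0.1355] q7 -0.77 t 16.80
cw 114.6 mz 0.224 f [-3.1 -0.1  3.5] p [0.5976 0.0405 0.1355] q7 -0.81 t 16.90
cw 117.1 mz 0.221 f [-3.1 -0.2  3.4] p [0.5976 0.0405 0.1355] q7 -0.85 t 17.00
```

```bash

python3 -m jog '[{"dx":0,"dy":0,"dz":0,"wx":0,"wy":0,"wz":2.5}]' >/dev/null; python3 t.py
python3 -m jog '[{"dx":0,"dy":0,"dz":0,"wx":0,"wy":0,"wz":2.5}]' >/dev/null; python3 t.py
python3 -m jog '[{"dx":0,"dy":0,"dz":0,"wx":0,"wy":0,"wz":2.5}]' >/dev/null; python3 t.py
python3 -m jog '[{"dx":0,"dy":0,"dz":0,"wx":0,"wy":0,"wz":2.5}]' >/dev/null; python3 t.py
python3 -m jog '[{"dx":0,"dy":0,"dz":0,"wx":0,"wy":0,"wz":2.5}]' >/dev/null; python3 t.py
python3 -m jog '[{"dx":0,"dy":0,"dz":0,"wx":0,"wy":0,"wz":2.5}]' >/dev/null; python3 t.py
python3 -m jog '[{"dx":0,"dy":0,"dz":0,"wx":0,"wy":0,"wz":2.5}]' >/dev/null; python3 t.py
python3 -m jog '[{"dx":0,"dy":0,"dz":0,"wx":0,"wy":0,"wz":2.5}]' >/dev/null; python3 t.py
```

```text
cw 119.6 mz 0.249 f [-2.6 -0.2  4.2] p [0.5976 0.0405 0.1355] q7 -0.89 t 17.10
cw 122.1 mz 0.280 f [-2.5 -0.   4.9] p [0.5976 0.0405 0.1355] q7 -0.93 t 17.20
cw 124.6 mz 0.172 f [-2.7 -0.2  4. ] p [0.5976 0.0405 0.1355] q7 -0.97 t 17.30
cw 127.1 mz 0.196 f [-3.3 -0.1  4.4] p [0.5976 0.0404 0.1355] q7 -1.01 t 17.40
cw 129.6 mz 0.208 f [-3.5  0.2  3.9] p [0.5976 0.0405 0.1354] q7 -1.04 t 17.50
cw 132.1 mz 0.272 f [-3.8 -0.5  4.8] p [0.5976 0.0404 0.1355] q7 -1.08 t 17.60
cw 134.6 mz 0.217 f [-3.2  0.5  3.7] p [0.5976 0.0405 0.1355] q7 -1.12 t 17.70
cw 137.1 mz 0.314 f [-3.7  0.3  4.2] p [0.5976 0.0405 0.1355] q7 -1.16 t 17.80
```

```bash
python3 - <<'E'
import numpy as np
th=np.r_[np.arange(9.1,28,3),np.arange(33.1,58,3),np.arange(59.6,138,2.5)]
m=np.array([.135,.138,.109,.138,.154,.153,.132,.160,.078,.124,.124,.177,.132,.127,.230,.156,.223,.157,.149,.123,.129,.133,.146,.093,.096,.164,.164,.176,.134,.090,.090,.159,.137,.119,.233,.165,.204,.225,.224,.221,.249,.280,.172,.196,.208,.272,.217,.314])
print(len(th),len(m))
for w in (6,13):
  r=[]
  for t0 in np.arange(80,135,1.):
    g=.075*np.clip((th-t0)/w,0,1)+.025*np.radians(np.clip(th-t0-w,0,None))
    b=np.mean(m-g);r.append((np.sum((m-g-b)**2),t0,b))
  r.sort();print(w,[(round(e,4),t,round(b,3)) for e,t,b in r[:8]])
E
```

```text
48 48
6 [(np.float64(0.059), np.float64(102.0), np.float64(0.143)), (np.float64(0.0594), np.float64(101.0), np.float64(0.142)), (np.float64(0.0594), np.float64(100.0), np.float64(0.141)), (np.float64(0.0597), np.float64(103.0), np.float64(0.143)), (np.float64(0.0602), np.float64(99.0), np.float64(0.14)), (np.float64(0.0609), np.float64(104.0), np.float64(0.144)), (np.float64(0.0619), np.float64(105.0), np.float64(0.145)), (np.float64(0.062), np.float64(98.0), np.float64(0.14))]
13 [(np.float64(0.0592), np.float64(99.0), np.float64(0.143)), (np.float64(0.0593), np.float64(100.0), np.float64(0.144)), (np.float64(0.0595), np.float64(98.0), np.float64(0.143)), (np.float64(0.0598), np.float64(101.0), np.float64(0.145)), (np.float64(0.06), np.float64(97.0), np.float64(0.142)), (np.float64(0.0606), np.float64(102.0), np.float64(0.146)), (np.float64(0.0606), np.float64(96.0), np.float64(0.141)), (np.float64(0.0615), np.float64(95.0), np.float64(0.14))]
```

```bash

python3 -m jog '[{"dx":0,"dy":0,"dz":0,"wx":0,"wy":0,"wz":3},{"dx":0,"dy":0,"dz":0,"wx":0,"wy":0,"wz":3},{"dx":0,"dy":0,"dz":0,"wx":0,"wy":0,"wz":3},{"dx":0,"dy":0,"dz":0,"wx":0,"wy":0,"wz":3},{"dx":0,"dy":0,"dz":0,"wx":0,"wy":0,"wz":3},{"dx":0,"dy":0,"dz":0,"wx":0,"wy":0,"wz":3},{"dx":0,"dy":0,"dz":0,"wx":0,"wy":0,"wz":3},{"dx":0,"dy":0,"dz":0,"wx":0,"wy":0,"wz":3},{"dx":0,"dy":0,"dz":0,"wx":0,"wy":0,"wz":3},{"dx":0,"dy":0,"dz":0,"wx":0,"wy":0,"wz":3},{"dx":0,"dy":0,"dz":0,"wx":0,"wy":0,"wz":3},{"dx":0,"dy":0,"dz":0,"wx":0,"wy":0,"wz":3},{"dx":0,"dy":0,"dz":0,"wx":0,"wy":0,"wz":3},{"dx":0,"dy":0,"dz":0,"wx":0,"wy":0,"wz":3},{"dx":0,"dy":0,"dz":0,"wx":0,"wy":0,"wz":3},{"dx":0,"dy":0,"dz":0,"wx":0,"wy":0,"wz":3},{"dx":0,"dy":0,"dz":0,"wx":0,"wy":0,"wz":3},{"dx":0,"dy":0,"dz":0,"wx":0,"wy":0,"wz":3}]' >/dev/null; python3 t.py
python3 -m jog '[{"dx":0,"dy":0,"dz":0,"wx":0,"wy":0,"wz":0},{"dx":0,"dy":0,"dz":0,"wx":0,"wy":0,"wz":0},{"dx":0,"dy":0,"dz":0,"wx":0,"wy":0,"wz":0}]' ; python3 t.py
python3 -m jog '[{"dx":0,"dy":0,"dz":0,"wx":0,"wy":0,"wz":0},{"dx":0,"dy":0,"dz":0,"wx":0,"wy":0,"wz":0},{"dx":0,"dy":0,"dz":0,"wx":0,"wy":0,"wz":0},{"dx":0,"dy":0,"dz":0,"wx":0,"wy":0,"wz":0},{"dx":0,"dy":0,"dz":-0.02,"wx":0,"wy":0,"wz":0},{"dx":0,"dy":0,"dz":-0.03,"wx":0,"wy":0,"wz":0},{"dx":0,"dy":0,"dz":-0.04,"wx":0,"wy":0,"wz":0},{"dx":0,"dy":0,"dz":-0.04,"wx":0,"wy":0,"wz":0},{"dx":0,"dy":0,"dz":-0.02,"wx":0,"wy":0,"wz":0},{"dx":0,"dy":0,"dz":0,"wx":0,"wy":0,"wz":0},{"dx":0,"dy":0,"dz":0,"wx":0,"wy":0,"wz":0}]' 1
python3 - <<'E'
from h import *
w=read_camera("wrist");s=read_camera("scene")
cv2.imwrite("pics/end.png",np.hstack([cv2.resize(w,(480,360)),cv2.resize(s[160:250,215:295],(320,360),interpolation=cv2.INTER_CUBIC)]))
E
```

```text
cw -168.9 mz 0.267 f [-3.3  0.2  5. ] p [0.5976 0.0405 0.1355] q7 -2.01 t 19.60
time_s: 19.9
eef_pos: [0.5976, 0.0405, 0.1355]
eef_rot: [0.986, -0.165, -0.0, -0.0]
force: [-3.1, 0.5, 5.4]
width: 0.015
finger_force: 58.8
cw -169.0 mz -0.068 f [-3.1  0.5  5.4] p [0.5976 0.0405 0.1355] q7 -2.01 t 19.90
time_s: 21.0
eef_pos: [0.5977, 0.0404, 0.2853]
eef_rot: [0.986, -0.165, 0.0, -0.0]
force: [-0.6, -0.5, -0.4]
width: 0.0856
finger_force: 0.0
```

View pics/end.png

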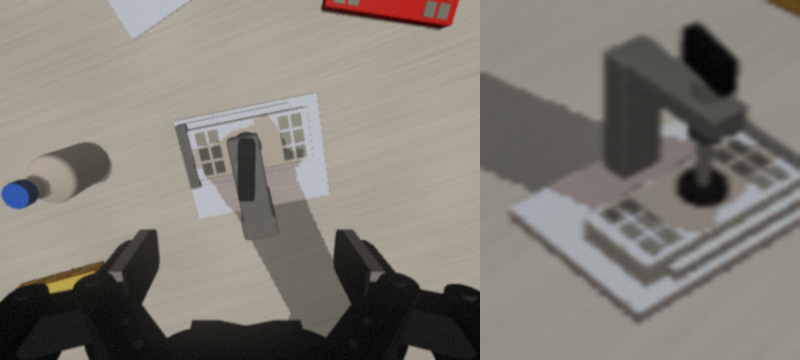

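The end picture shows the mould against the stop at about (195,150), the foot down on the mould at (703,185), the knob at (245,165), and the gripper clear of everything.

```bash
python3 -c "
from cell import finish_job;print(finish_job())"
```

```text
the job is handed in; nothing more can be done
None
```

I pushed the mould home against the end stop and turned the clamp about 90° past the touch I felt at roughly 101° of knob turn (judged from noisy torque readings). I then let go and handed in the job at about 21 s, with the gripper clear of everything; no verdict came back.

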